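# Strip a coil from a demonstration transformer

### The job

The demonstration transformer on the bench has a coil on each of its two upright iron legs. Slide the shorter of the two coils straight up off its leg and set it down gently, without dropping it, flat on the floor of the empty wooden tray. Leave the taller coil on its leg.

Things in the scene. Friction and masses are not known exactly. Their poses are not given: they have to be found in the camera images.
- coil_short: The shorter coil: a ring of copper wire between black end cheeks flush with the winding, outside diameter 56, through hole diameter 34, height 32 mm, about 0.14 kg. Origin at the centre of its underside, z along the hole, up. It starts loose on one of the two legs of the transformer core, resting on the yoke; either leg. It can be gripped across its outside diameter at any yaw.
- coil_tall: The taller coil, of the same make: outside diameter 56, hole 34, height 52 mm; loose on the other leg, to stay there. Origin at the centre of its underside, z up.
- core: The open transformer core, fixed to the bench at a varying place and yaw: a plywood board 110 x 220 x 12 mm (x, y, z), on it a dark steel yoke 36 x 160 mm whose top is 26 mm above the bench, and on the yoke two upright bare steel legs, 20 x 20 mm square, at 60 mm either way along y. The leg tops are 82 mm above the bench (56 above the yoke). No top yoke, the legs are open at the top. Origin at the centre of the board's underside, z up.
- tray: The empty shallow square tray of pale wood, fixed to the bench at a varying place and yaw: outside 172 x 172 mm, walls 6 mm thick, inside 160 x 160 mm, rim 22 mm above the bench, inner floor 6 mm above the bench. Origin at the centre of its underside, x and y along its sides, z up.
There are look-alikes about, which are no part of the job. What is shaped like the coil_short but red or turquoise is not meant.

How it is judged:
By the outcome, as a careful person would: the job done as asked, in the order asked, and still so for the second after the job is handed in, with the robot touching nothing.
It also fails if it takes over 35 s, if anything falls off the work surface, if the arm or the gripper's body presses on something with over 40 N, if the wrist force passes 120 N, or if a joint passes its speed limit or range.

### The arm

A 6-joint arm with a two-finger parallel gripper is mounted at the origin on the work surface. World frame = base frame: x ahead of the robot, y to its left, z up, the work surface at z = 0. Lengths are in mm, angles in rad, forces in N, time in s.
With the tool pointing down it reaches from about 275 to 1000 mm from the base axis. Payload 8.4 kg.
Tool frame: the origin (TCP) lies at the very end of the fingers, on their centre line; the grasp point (between the pads) lies 19 mm behind it (r.tcp_to_grasp is the distance from the TCP to the grasp point, in mm); z points along the fingers, y is the line along which they close (so a half turn about z gives the same grasp; the last joint's range is limited). The gripper opens to 85 mm and grips with 20 to 120 N. Pads are 22 mm wide; open, the fingers measure 114 mm over their backs; the gripper's body (76 mm by 85 mm) begins 54 mm behind the grasp point. The pads swing forward as they close: fully open they stand 13 mm farther back than shut.
Start: joints at [1.263, 0.353, 1.633, -0, 1.155, -0.002], TCP at [188.159, 596.007, 231.281] pointing down, gripper open.
Joint ranges: [-2.63, 2.63], [-0.92, 2.1], [0.06, 2.66], [-1.3, 4.44], [0, 2.69], [-3.02, 3.02]. Speed limits (rad/s): [2.22, 2.22, 2.79, 3.14, 3.14, 3.14].

### API

Orientations are given as [roll, pitch, yaw] about the fixed x, y, z axes, in that order (R = Rz(yaw) Ry(pitch) Rx(roll)).
In Python, from rig import r gives the robot as it stands. The module is installed in compiled form; this text tells all that it offers.
- The arm moves only by the tool play_rows, never from a script. Its argument "rows" is a list of rows, each an object with "dp": the shift along the tool's x, y, z in units of 40 mm (1.0 is 40 mm), a list of three; "turn": the turn, a rotation vector about the tool's x, y, z in units of 6 degrees (1.0 is 6 degrees), a list of three; "fingers": the closure, from 0 (fully open) to 1 (shut). In form: [{"dp": [tx, ty, tz], "turn": [wx, wy, wz], "fingers": fingers}, ...]. A call has 1 to 5 rows; each row shifts and turns the commanded pose from where the row before left it, along the tool's axes as they then stand; what a row does not reach is not made up. A row lasts 1/12 s, in which the tool goes at most 41.7 mm and 7.16 degrees, less where a joint would pass 70% of its speed; a pose out of reach is approached as far as the arm can. A call is refused whole if a number of a shift passes 1 or a number of a turn 1, either way. A call with a gripper value outside its range is refused whole. The fingers move at their own pace and stop on an object; "force" is the grip in N (left out, the last holds). Time passes only in rows, so rows that do not move let the fingers close. It gives the time, the measured TCP pose, the force, the opening and the grip force at its end, in the units of the state.
- r.sense(): the state, without advancing time (a new reading comes with each control period).
- r.grab_frame(name): name is "scene" or "top"; returns a dict with "pixels" (400x640x3 uint8, red, green, blue), "fx", "fy", "cx", "cy" (pixels), "dist" ([k1, k2, p1, p2, k3] as OpenCV has them; the pictures are not rectified), "pose" (4x4, takes a point from camera to world coordinates). Camera axes: x right, y down, z forward; pixel columns grow to the right and rows downward; lengths in mm; the calibration is good to about 2 mm. A picture is of the moment at which its call begins. There is no depth.
- r.sign_off(): hands the job in; it is judged then, once.
The state is a dict: "clock": time; "qpos": joint angles; "qvel": joint speeds; "joint_efforts": joint torques, N m; "eef_pos": TCP position; "tcp_rot": TCP orientation; "contact_force": force on the tool from outside, world axes, zero at the start; "wrist_torque": the same for the moment, N m; "opening": opening from 0.0 (shut) to 1.0 (fully open); "grasp_force": force on a finger pad.
Only numpy, scipy, OpenCV 4.12 (cv2) and the standard library are available. Lean on these libraries where they do the work, as an engineer would, in place of code of your own. Each camera call takes 0.05 s, during which the arm holds its last target. There are 200 camera calls.

## Working session

There is one attempt and no reset: what is moved stays moved. The work goes in short steps, Python scripts to look and compute and a tool call to move; the robot and the scene stay as the last step left them, time stands still between calls to the robot, and variables do not carry over. Pictures are saved under pics/ and viewed, at most 10 in all, crops included, and the job is handed in when it is done.

Besides the shell and the picture viewer there is one more tool, called after "Emit:" in YAML: its name, and indented under it one key for each argument. play_rows: Moves the arm, as the interface text tells. Its arguments: {"type":"object","properties":{"rows":{"type":"array"},"force":{"type":"number"}},"required":["rows"]}

```bash
mkdir -p pics
python3 - <<'E'
from rig import r
import cv2,pickle
for n in("top","scene"):
    f=r.grab_frame(n); pickle.dump(f,open(n+".pkl","wb")); cv2.imwrite(f"pics/{n}1.png",f["pixels"][:,:,::-1])
    print(n,f["fx"],f["cx"],f["cy"],f["dist"],f["pose"].round(3).tolist() if hasattr(f["pose"],"round") else f["pose"])
s=r.sense();print(s["eef_pos"],s["tcp_rot"],s["opening"],s["clock"])
E
```

```text
top 438.3841563016092 318.94582448644184 202.8249837777023 [0.02637297 0.         0.         0.         0.        ] [[-0.036, -0.975, 0.22, 259.603], [-0.999, 0.033, -0.015, 27.417], [0.007, -0.221, -0.975, 993.313], [0.0, 0.0, 0.0, 1.0]]
scene 421.2675264627437 328.83772560321694 197.69499659522828 [-0.04365164  0.          0.          0.          0.        ] [[-0.578, 0.457, -0.677, 1252.247], [0.816, 0.322, -0.48, 578.814], [-0.001, -0.829, -0.559, 693.429], [0.0, 0.0, 0.0, 1.0]]
[188.02836898 595.58180045 230.63972081] [-3.14033651e+00 -9.37592798e-06  2.83574577e+00] 1.0041486803638808 0.1
```

View pics/top1.png

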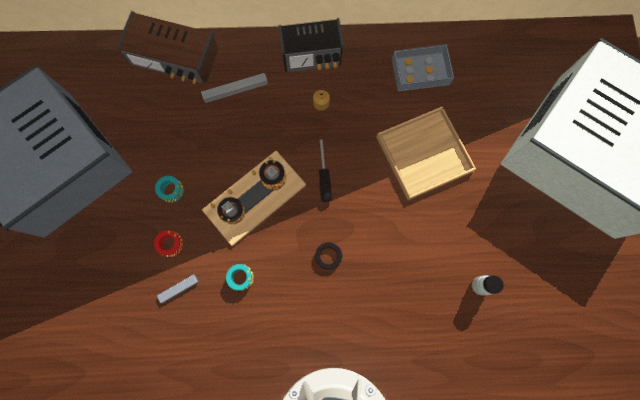

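View pics/scene1.png

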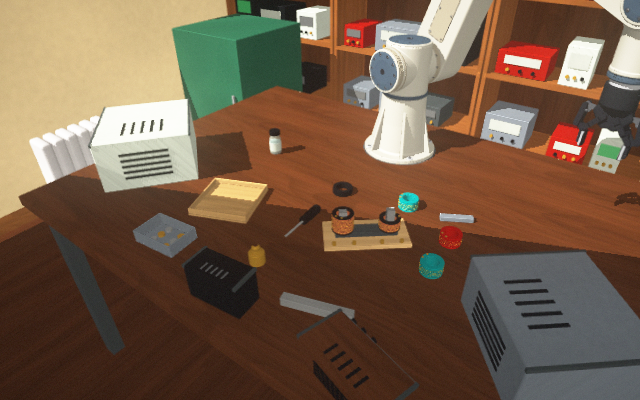

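Candidates for the short coil:
- Copper coils on the legs are at top (230,209) / scene (389,222) and top (272,173) / scene (343,220).
- Look-alikes are turquoise at top (169,189) and (239,277), red at (168,243), and a black ring at (328,256).
- In the scene view the leg stands well clear of the right-hand coil, so the short one should be top (230,209).
- The tray is at top (426,155).

I'll check this choice in a close crop.

Run:
```python
import cv2,numpy as np
a=cv2.imread("pics/top1.png")[140:255,190:320];b=cv2.imread("pics/scene1.png")[195:260,310:420]
c=cv2.imread("pics/top1.png")[100:210,370:480]
a=cv2.resize(a,None,fx=3,fy=3,interpolation=2);b=cv2.resize(b,None,fx=3.5,fy=3.5,interpolation=2);c=cv2.resize(c,None,fx=2.2,fy=2.2,interpolation=2)
o=np.zeros((590,800,3),np.uint8);o[:a.shape[0],:a.shape[1]]=a;o[:b.shape[0],400:400+b.shape[1]]=b;o[345:345+c.shape[0],:c.shape[1]]=c
cv2.imwrite("pics/crop1.png",o)
```

```text
(no output)
```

View pics/crop1.png

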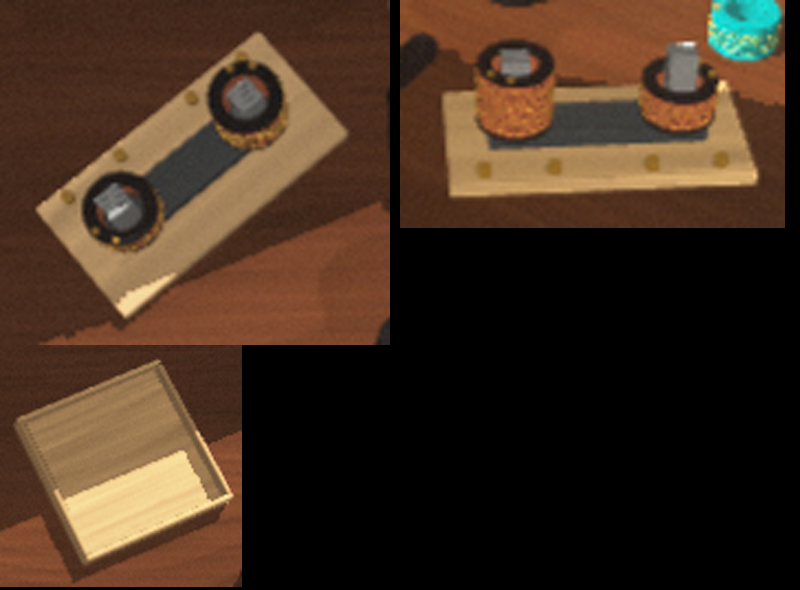

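The crop confirms it. The short coil is the right one in the scene view (tall bare leg above it), which is top (230,210). Next, the positions.

```bash
cat > h.py <<'E'
import cv2,numpy as np,pickle
def ray(f,uv,z):
    K=np.array([[f["fx"],0,f["cx"]],[0,f["fy"],f["cy"]],[0,0,1.]])
    n=cv2.undistortPoints(np.array(uv,float).reshape(-1,1,2),K,np.array(f["dist"])).reshape(-1,2)
    P=np.array(f["pose"]);d=np.c_[n,np.ones(len(n))]@P[:3,:3].T
    return P[:3,3]+d*((z-P[2,3])/d[:,2])[:,None]
E
python3 - <<'E'
from h import *
t=pickle.load(open("top.pkl","rb"));s=pickle.load(open("scene.pkl","rb"))
def rect(n,p):
    print(n,p[:,:2].round(1).tolist(),"c",p.mean(0).round(1),"sides",np.linalg.norm(p-np.roll(p,-1,0),axis=1).round(0))
    e=[(np.roll(p,-1,0)-p)[i] for i in range(4)];print([round(np.arctan2(x[1],x[0]),3) for x in e])
rect("boardT",ray(t,[(202,210),(277.3,150.7),(306,183.3),(232,246)],12))
rect("boardS",ray(s,[(322.3,222.1),(403.4,220.1),(412,247.6),(324.6,248.4)],12))
rect("tray",ray(t,[(376.8,135),(442.7,107.7),(475,168.2),(409,196.8)],22))
print("coilT",ray(t,[(230.3,210)],58).round(1),"coilS",ray(s,[(389.7,217.9)],58).round(1),"legS",ray(s,[(390.9,207.6)],82).round(1),"legT",ray(t,[(227,205.5)],82).round(1))
E
```

```text
boardT [[473.6, 279.2], [610.4, 105.9], [528.7, 40.7], [388.9, 210.5]] c [500.4 159.1  12. ] sides [221. 105. 220. 109.]
[np.float64(-0.902), np.float64(-2.468), np.float64(2.26), np.float64(0.682)]
boardS [[532.2, 46.9], [399.6, 219.8], [488.7, 288.8], [615.1, 114.2]] c [508.9 167.4  12. ] sides [218. 113. 216. 107.]
[np.float64(2.225), np.float64(0.659), np.float64(-0.944), np.float64(-2.46)]
tray [[638.0, -129.4], [701.6, -290.9], [548.8, -350.9], [486.2, -193.2]] c [ 593.6 -241.1   22. ] sides [174. 164. 170. 165.]
[np.float64(-1.196), np.float64(-2.767), np.float64(1.949), np.float64(0.398)]
coilT [[461.5 206.2  58. ]] coilS [[468.8 211.5  58. ]] legS [[458.4 207.1  82. ]] legT [[466.3 208.7  82. ]]
```

Checks:
- Board sides come out at about 220 x 108 and the tray at about 170, both matching the given sizes.
- Core: yaw of the long axis is about 2.24, with the short coil at about (464.5, 208.5).
- Tray centre is about (594, -241).

I'll close the fingers across the core (tool yaw about 2.23).

```bash
cat >> h.py <<'E'
from scipy.spatial.transform import Rotation as Ro
def plan(target,yaw,n):
    from rig import r
    s=r.sense();p=np.array(s["eef_pos"]);R=Ro.from_euler("xyz",s["tcp_rot"])
    T=Ro.from_euler("xyz",[np.pi,0,yaw]);rv=(R.inv()*T).as_rotvec()
    print("pos",p.round(1),"rpy",np.round(s["tcp_rot"],3),"F",np.round(s["contact_force"],1),"op",round(s["opening"],3),"gf",np.round(s["grasp_force"],1),"t",round(s["clock"],2))
    d=(np.array(target)-p)/n/40
    for i in range(n):
        Ri=R*Ro.from_rotvec(rv*i/n); print(Ri.inv().apply(d).round(3).tolist(),(rv/n/np.radians(6)).round(3).tolist())
E
python3 -c "
from h import *
plan([464.5,208.5,160],2.23,15)"
```

```text
pos [188.  595.6 230.6] rpy [-3.14  -0.     2.836] F [ 0.4  0.4 -0.4] op 1.004 gf 0.0 t 0.1
[-0.634, -0.476, 0.118] [-0.001, 0.0, 0.386]
[-0.652, -0.45, 0.118] [-0.001, 0.0, 0.386]
[-0.67, -0.424, 0.118] [-0.001, 0.0, 0.386]
[-0.687, -0.396, 0.118] [-0.001, 0.0, 0.386]
[-0.702, -0.368, 0.118] [-0.001, 0.0, 0.386]
[-0.716, -0.34, 0.118] [-0.001, 0.0, 0.386]
[-0.729, -0.31, 0.118] [-0.001, 0.0, 0.386]
[-0.741, -0.281, 0.118] [-0.001, 0.0, 0.386]
[-0.752, -0.251, 0.118] [-0.001, 0.0, 0.386]
[-0.762, -0.22, 0.118] [-0.001, 0.0, 0.386]
[-0.77, -0.189, 0.118] [-0.001, 0.0, 0.386]
[-0.777, -0.158, 0.118] [-0.001, 0.0, 0.386]
[-0.783, -0.126, 0.118] [-0.001, 0.0, 0.386]
[-0.787, -0.095, 0.118] [-0.001, 0.0, 0.386]
[-0.79, -0.063, 0.118] [-0.001, 0.0, 0.386]
```

Emit:
play_rows:
  rows:
    - {"dp":[-0.63,-0.48,0.12],"turn":[0,0,0.39],"fingers":0}
    - {"dp":[-0.65,-0.45,0.12],"turn":[0,0,0.39],"fingers":0}
    - {"dp":[-0.67,-0.42,0.12],"turn":[0,0,0.39],"fingers":0}
    - {"dp":[-0.69,-0.4,0.12],"turn":[0,0,0.39],"fingers":0}
    - {"dp":[-0.7,-0.37,0.12],"turn":[0,0,0.39],"fingers":0}

```text
clock: 0.52
eef_pos: [280.4, 465.3, 206.7]
tcp_rot: [-3.141, 0.0, 2.63]
contact_force: [0.7, -0.5, -0.2]
opening: 0.998
grasp_force: 0.0
```

Emit:
play_rows:
  rows:
    - {"dp":[-0.72,-0.34,0.12],"turn":[0,0,0.39],"fingers":0}
    - {"dp":[-0.73,-0.31,0.12],"turn":[0,0,0.39],"fingers":0}
    - {"dp":[-0.74,-0.28,0.12],"turn":[0,0,0.39],"fingers":0}
    - {"dp":[-0.75,-0.25,0.12],"turn":[0,0,0.39],"fingers":0}
    - {"dp":[-0.76,-0.22,0.12],"turn":[0,0,0.39],"fingers":0}

```text
clock: 0.93
eef_pos: [372.2, 336.1, 182.9]
tcp_rot: [-3.141, -0.0, 2.425]
contact_force: [0.1, 0.5, 0.0]
opening: 1.001
grasp_force: 0.0
```

Emit:
play_rows:
  rows:
    - {"dp":[-0.77,-0.19,0.12],"turn":[0,0,0.39],"fingers":0}
    - {"dp":[-0.78,-0.16,0.12],"turn":[0,0,0.39],"fingers":0}
    - {"dp":[-0.78,-0.13,0.12],"turn":[0,0,0.39],"fingers":0}
    - {"dp":[-0.79,-0.1,0.12],"turn":[0,0,0.39],"fingers":0}
    - {"dp":[-0.79,-0.06,0.12],"turn":[0,0,0.39],"fingers":0}

```text
clock: 1.35
eef_pos: [463.5, 206.2, 158.9]
tcp_rot: [-3.141, -0.0, 2.221]
contact_force: [0.1, 1.1, -0.7]
opening: 0.999
grasp_force: 0.0
```

Emit:
play_rows:
  rows:
    - {"dp":[0,0,0],"turn":[0,0,0],"fingers":0}
    - {"dp":[0,0,0],"turn":[0,0,0],"fingers":0}

```text
clock: 1.52
eef_pos: [463.3, 206.4, 158.8]
tcp_rot: [-3.141, -0.0, 2.22]
contact_force: [-0.1, 0.0, 0.6]
opening: 1.003
grasp_force: 0.0
```

Run:
```python
from h import *
plan([464.5,208.5,100],2.23,2)
from rig import r
o=[]
for n,(u,v,w,h),k in(("top",(180,140,130,115),3),("scene",(310,130,130,130),3)):
    f=r.grab_frame(n)["pixels"][v:v+h,u:u+w,::-1];o.append(cv2.resize(f,(390,400)if n=="x" else (w*k,h*k),interpolation=2))
H=max(x.shape[0] for x in o);o=[cv2.copyMakeBorder(x,0,H-x.shape[0],0,0,0) for x in o]
cv2.imwrite("pics/above.png",np.hstack(o))
```

```text
pos [463.3 206.4 158.8] rpy [-3.141 -0.     2.22 ] F [-0.1  0.   0.6] op 1.003 gf 0.0 t 1.52
[0.012, 0.029, 0.735] [-0.005, -0.002, -0.046]
[0.012, 0.028, 0.735] [-0.005, -0.002, -0.046]
```

View pics/above.png

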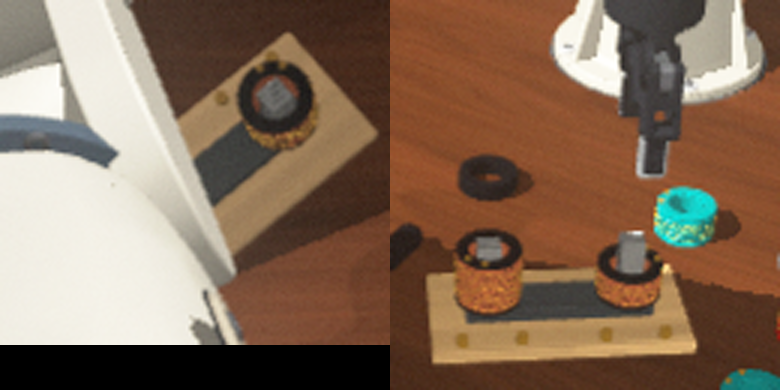

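The scene view shows the gripper above the short coil, with its near finger end at about (396.7,188). The top view is hidden by the arm. I'll check for bias with a projection.

Run:
```python
from h import *
s=pickle.load(open("scene.pkl","rb"));P=np.linalg.inv(np.array(s["pose"]))
K=np.array([[s["fx"],0,s["cx"]],[0,s["fy"],s["cy"]],[0,0,1.]])
c=np.array([463.3,206.4,0]);a=np.array([np.cos(.65),np.sin(.65),0])
pts=np.array([c+[0,0,z]+a*k for z,k in((158.8,0),(170,0),(170,42),(170,57),(170,-42),(170,-57),(82,0),(58,0))])
print(cv2.projectPoints(pts,cv2.Rodrigues(P[:3,:3])[0],P[:3,3],K,np.array(s["dist"]))[0].reshape(-1,2).round(1))
```

```text
[[392.2 182.4]
 [392.6 178.4]
 [395.5 187.9]
 [396.6 191.4]
 [389.9 169.6]
 [389.  166.5]
 [389.7 208.4]
 [389.  216.1]]
```

The projection agrees to within 1 px. Descending.

Emit:
play_rows:
  rows:
    - {"dp":[0.02,0.06,0.7],"turn":[0,0,-0.1],"fingers":0}
    - {"dp":[0,0,0.7],"turn":[0,0,0],"fingers":0}
    - {"dp":[0,0,0.6],"turn":[0,0,0],"fingers":0}
    - {"dp":[0,0,0.3],"turn":[0,0,0],"fingers":0}

```text
clock: 1.95
eef_pos: [462.4, 210.4, 65.0]
tcp_rot: [-3.139, -0.001, 2.236]
contact_force: [-0.2, -0.7, 0.2]
opening: 1.0
grasp_force: 0.0
```

Emit:
play_rows:
  rows:
    - {"dp":[0,0,0.3],"turn":[0,0,0],"fingers":0}
    - {"dp":[0,0,0.3],"turn":[0,0,0],"fingers":0}
    - {"dp":[0,0,0.3],"turn":[0,0,0],"fingers":0}
    - {"dp":[0,0,0.1],"turn":[0,0,0],"fingers":0}
    - {"dp":[0,0,0],"turn":[0,0,0],"fingers":0}

```text
clock: 2.37
eef_pos: [463.3, 210.5, 26.6]
tcp_rot: [-3.14, -0.001, 2.235]
contact_force: [-0.1, -0.2, 0.5]
opening: 0.995
grasp_force: 0.0
```

Emit:
play_rows:
  rows:
    - {"dp":[0,0,0],"turn":[0,0,0],"fingers":0.2}
    - {"dp":[0,0,0],"turn":[0,0,0],"fingers":0.25}
    - {"dp":[0,0,0],"turn":[0,0,0],"fingers":0.3}
  force: 25

```text
clock: 2.62
eef_pos: [464.8, 210.2, 28.0]
tcp_rot: [3.14, 0.0, 2.234]
contact_force: [-0.1, -0.8, 1.2]
opening: 0.698
grasp_force: 0.0
```

Emit:
play_rows:
  rows:
    - {"dp":[0,0,0],"turn":[0,0,0],"fingers":0.4}
    - {"dp":[0,0,0],"turn":[0,0,0],"fingers":0.45}
    - {"dp":[0,0,0],"turn":[0,0,0],"fingers":0.5}
    - {"dp":[0,0,0],"turn":[0,0,0],"fingers":0.5}
  force: 25

```text
clock: 2.95
eef_pos: [464.7, 210.0, 28.2]
tcp_rot: [3.141, 0.0, 2.234]
contact_force: [-1.6, 1.0, 6.6]
opening: 0.645
grasp_force: 25.4
```

Run:
```python
from h import *
plan([464.5,208.5,100],2.235,1)
from rig import r
f=r.grab_frame("scene")["pixels"][150:260,310:430,::-1]
cv2.imwrite("pics/grip.png",cv2.resize(f,None,fx=4,fy=4,interpolation=2))
```

```text
pos [464.7 210.   28.2] rpy [3.141 0.    2.234] F [-1.6  1.   6.6] op 0.645 gf 25.4 t 2.95
[-0.028, -0.025, -1.795] [0.009, 0.0, -0.013]
```

View pics/grip.png

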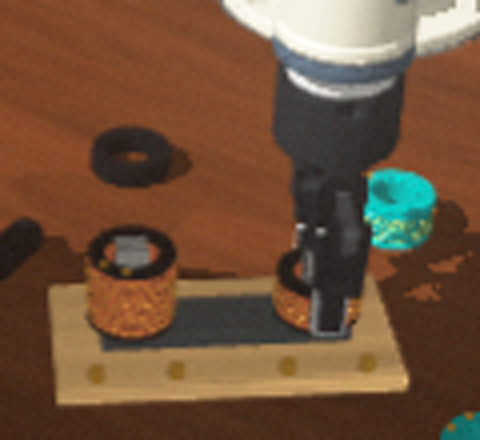

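The picture shows the short coil between the fingers. The opening of 0.645 (about 55 mm) matches the 56 mm diameter, and the finger sits near (392,230). I'll firm the grip and lift gently.

Emit:
play_rows:
  rows:
    - {"dp":[0,0,0],"turn":[0,0,0],"fingers":0.5}
    - {"dp":[0,0,-0.05],"turn":[0,0,0],"fingers":0.5}
    - {"dp":[0,0,-0.1],"turn":[0,0,0],"fingers":0.5}
    - {"dp":[0,0,-0.15],"turn":[0,0,0],"fingers":0.5}
  force: 45

```text
clock: 3.33
eef_pos: [464.2, 209.6, 39.5]
tcp_rot: [-3.141, -0.0, 2.234]
contact_force: [-0.6, 0.1, -2.4]
opening: 0.638
grasp_force: 47.7
```

Emit:
play_rows:
  rows:
    - {"dp":[0,0,-0.2],"turn":[0,0,0],"fingers":0.5}
    - {"dp":[0,0,-0.2],"turn":[0,0,0],"fingers":0.5}
    - {"dp":[0,0,-0.2],"turn":[0,0,0],"fingers":0.5}
    - {"dp":[0,0,-0.2],"turn":[0,0,0],"fingers":0.5}

```text
clock: 3.67
eef_pos: [464.6, 209.8, 72.4]
tcp_rot: [3.141, 0.0, 2.234]
contact_force: [-0.5, 0.3, -1.0]
opening: 0.639
grasp_force: 47.7
```

Emit:
play_rows:
  rows:
    - {"dp":[0,0,-0.25],"turn":[0,0,0],"fingers":0.5}
    - {"dp":[0,0,-0.25],"turn":[0,0,0],"fingers":0.5}
    - {"dp":[0,0,-0.3],"turn":[0,0,0],"fingers":0.5}
    - {"dp":[0,0,-0.3],"turn":[0,0,0],"fingers":0.5}
    - {"dp":[0,0,-0.3],"turn":[0,0,0],"fingers":0.5}

```text
clock: 4.08
eef_pos: [464.4, 209.8, 128.6]
tcp_rot: [3.141, 0.0, 2.234]
contact_force: [-0.4, -0.3, -1.1]
opening: 0.636
grasp_force: 47.7
```

Emit:
play_rows:
  rows:
    - {"dp":[0,0,-0.3],"turn":[0,0,0],"fingers":0.5}
    - {"dp":[0,0,-0.1],"turn":[0,0,0],"fingers":0.5}
    - {"dp":[0,0,0],"turn":[0,0,0],"fingers":0.5}

```text
clock: 4.33
eef_pos: [465.2, 210.1, 144.8]
tcp_rot: [3.139, 0.001, 2.234]
contact_force: [-0.5, 0.5, -2.4]
opening: 0.639
grasp_force: 47.8
```

Run:
```python
from h import *
plan([594,-241,110],2.235,14)
from rig import r
f=r.grab_frame("scene")["pixels"][130:260,310:430,::-1]
cv2.imwrite("pics/lift.png",cv2.resize(f,None,fx=4,fy=4,interpolation=2))
```

```text
pos [465.2 210.1 144.8] rpy [3.139e+00 1.000e-03 2.234e+00] F [-0.5  0.5 -2.4] op 0.639 gf 47.8 t 4.33
[-0.776, -0.315, 0.062] [0.002, 0.0, -0.001]
[-0.776, -0.315, 0.062] [0.002, 0.0, -0.001]
[-0.776, -0.315, 0.062] [0.002, 0.0, -0.001]
[-0.776, -0.315, 0.062] [0.002, 0.0, -0.001]
[-0.776, -0.315, 0.062] [0.002, 0.0, -0.001]
[-0.776, -0.315, 0.062] [0.002, 0.0, -0.001]
[-0.776, -0.315, 0.062] [0.002, 0.0, -0.001]
[-0.776, -0.315, 0.062] [0.002, 0.0, -0.001]
[-0.776, -0.315, 0.062] [0.002, 0.0, -0.001]
[-0.776, -0.315, 0.062] [0.002, 0.0, -0.001]
[-0.776, -0.315, 0.062] [0.002, 0.0, -0.001]
[-0.776, -0.315, 0.062] [0.002, 0.0, -0.001]
[-0.776, -0.315, 0.062] [0.002, 0.0, -0.001]
[-0.776, -0.315, 0.062] [0.002, 0.0, -0.001]
```

View pics/lift.png

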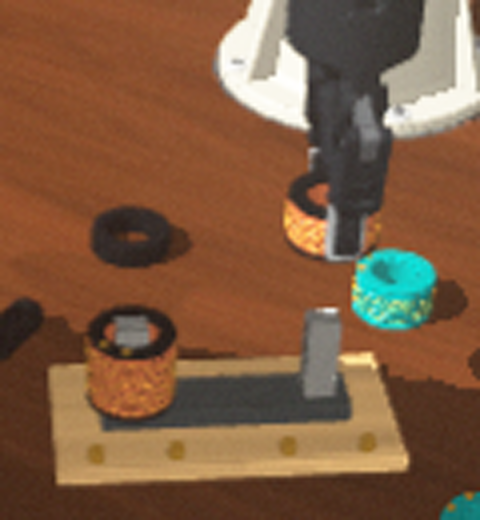

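The coil is held level at about (391,183). The leg is bare and the tall coil is still on its own leg. Carrying the short coil to the tray.

Emit:
play_rows:
  rows:
    - {"dp":[-0.3,-0.12,0],"turn":[0,0,0],"fingers":0.5}
    - {"dp":[-0.6,-0.24,0],"turn":[0,0,0],"fingers":0.5}
    - {"dp":[-0.7,-0.28,0],"turn":[0,0,0],"fingers":0.5}
    - {"dp":[-0.75,-0.31,0],"turn":[0,0,0],"fingers":0.5}
    - {"dp":[-0.75,-0.31,0],"turn":[0,0,0],"fingers":0.5}

```text
clock: 4.8
eef_pos: [500.6, 79.8, 142.5]
tcp_rot: [-3.14, -0.001, 2.235]
contact_force: [0.7, 0.0, -1.9]
opening: 0.645
grasp_force: 47.8
```

Emit:
play_rows:
  rows:
    - {"dp":[-0.75,-0.31,0],"turn":[0,0,0],"fingers":0.5}
    - {"dp":[-0.75,-0.31,0],"turn":[0,0,0],"fingers":0.5}
    - {"dp":[-0.75,-0.31,0],"turn":[0,0,0],"fingers":0.5}
    - {"dp":[-0.75,-0.31,0.1],"turn":[0,0,0],"fingers":0.5}
    - {"dp":[-0.75,-0.31,0.1],"turn":[0,0,0],"fingers":0.5}

```text
clock: 5.22
eef_pos: [544.2, -77.0, 134.5]
tcp_rot: [-3.141, -0.001, 2.234]
contact_force: [1.0, 0.2, -1.7]
opening: 0.638
grasp_force: 47.8
```

Emit:
play_rows:
  rows:
    - {"dp":[-0.75,-0.31,0.1],"turn":[0,0,0],"fingers":0.5}
    - {"dp":[-0.75,-0.31,0.1],"turn":[0,0,0],"fingers":0.5}
    - {"dp":[-0.75,-0.31,0.1],"turn":[0,0,0],"fingers":0.5}
    - {"dp":[-0.75,-0.31,0.1],"turn":[0,0,0],"fingers":0.5}
    - {"dp":[-0.6,-0.24,0.1],"turn":[0,0,0],"fingers":0.5}

```text
clock: 5.63
eef_pos: [586.2, -227.5, 114.0]
tcp_rot: [-3.141, -0.001, 2.233]
contact_force: [1.1, -0.1, -1.5]
opening: 0.641
grasp_force: 47.8
```

Emit:
play_rows:
  rows:
    - {"dp":[-0.3,-0.12,0],"turn":[0,0,0],"fingers":0.5}
    - {"dp":[-0.1,0,0],"turn":[0,0,0],"fingers":0.5}
    - {"dp":[0,0,0],"turn":[0,0,0],"fingers":0.5}
    - {"dp":[0,0,0],"turn":[0,0,0],"fingers":0.5}

```text
clock: 5.97
eef_pos: [592.0, -239.7, 114.9]
tcp_rot: [-3.141, -0.001, 2.234]
contact_force: [-0.4, 0.6, -1.7]
opening: 0.642
grasp_force: 47.8
```

Run:
```python
from h import *
plan([594,-241,20],2.235,1)
from rig import r
f=r.grab_frame("scene")["pixels"][100:260,150:330,::-1]
cv2.imwrite("pics/overtray.png",cv2.resize(f,None,fx=3,fy=3,interpolation=2))
```

```text
pos [ 592.  -239.7  114.9] rpy [-3.141e+00 -1.000e-03  2.234e+00] F [-0.4  0.6 -1.7] op 0.642 gf 47.8 t 5.97
[-0.06, 0.02, 2.373] [-0.003, -0.012, -0.011]
```

View pics/overtray.png

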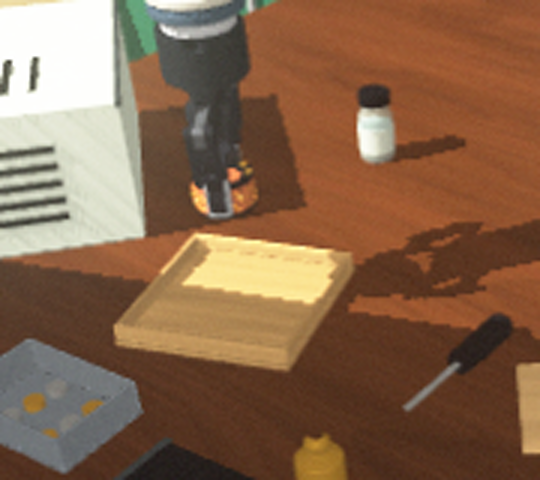

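The coil hangs over the tray area at crop (222,195), height about 115, and the tray below is empty. Lowering.

Emit:
play_rows:
  rows:
    - {"dp":[-0.03,0.02,0.4],"turn":[0,0,0],"fingers":0.5}
    - {"dp":[0,0,0.5],"turn":[0,0,0],"fingers":0.5}
    - {"dp":[0,0,0.5],"turn":[0,0,0],"fingers":0.5}
    - {"dp":[0,0,0.4],"turn":[0,0,0],"fingers":0.5}
    - {"dp":[0,0,0.3],"turn":[0,0,0],"fingers":0.5}

```text
clock: 6.43
eef_pos: [593.1, -239.5, 30.1]
tcp_rot: [-3.141, -0.001, 2.235]
contact_force: [-0.4, -0.8, -1.5]
opening: 0.641
grasp_force: 47.8
```

Emit:
play_rows:
  rows:
    - {"dp":[0,0,0.2],"turn":[0,0,0],"fingers":0.5}
    - {"dp":[0,0,0.1],"turn":[0,0,0],"fingers":0.5}
    - {"dp":[0,0,0.05],"turn":[0,0,0],"fingers":0.5}
    - {"dp":[0,0,0],"turn":[0,0,0],"fingers":0.5}
    - {"dp":[0,0,0],"turn":[0,0,0],"fingers":0.5}

```text
clock: 6.85
eef_pos: [594.4, -241.5, 18.0]
tcp_rot: [3.141, 0.001, 2.234]
contact_force: [-0.0, 0.6, -1.6]
opening: 0.64
grasp_force: 47.8
```

Emit:
play_rows:
  rows:
    - {"dp":[0,0,0.03],"turn":[0,0,0],"fingers":0.5}
    - {"dp":[0,0,0],"turn":[0,0,0],"fingers":0.5}

```text
clock: 7.02
eef_pos: [594.2, -241.5, 16.6]
tcp_rot: [3.141, 0.001, 2.234]
contact_force: [-0.3, 0.1, -1.9]
opening: 0.642
grasp_force: 47.8
```

Emit:
play_rows:
  rows:
    - {"dp":[0,0,0.05],"turn":[0,0,0],"fingers":0.5}
    - {"dp":[0,0,0.05],"turn":[0,0,0],"fingers":0.5}
    - {"dp":[0,0,0.03],"turn":[0,0,0],"fingers":0.5}
    - {"dp":[0,0,0],"turn":[0,0,0],"fingers":0.5}

```text
clock: 7.35
eef_pos: [593.6, -241.2, 10.5]
tcp_rot: [-3.141, -0.0, 2.234]
contact_force: [-0.8, 0.1, -2.7]
opening: 0.64
grasp_force: 47.8
```

Emit:
play_rows:
  rows:
    - {"dp":[0,0,0.03],"turn":[0,0,0],"fingers":0.5}
    - {"dp":[0,0,0],"turn":[0,0,0],"fingers":0.5}
    - {"dp":[0,0,0],"turn":[0,0,0],"fingers":0.5}

```text
clock: 7.6
eef_pos: [593.8, -241.3, 9.6]
tcp_rot: [-3.141, -0.0, 2.234]
contact_force: [-0.1, -0.0, -1.4]
opening: 0.636
grasp_force: 47.8
```

Emit:
play_rows:
  rows:
    - {"dp":[0,0,0.025],"turn":[0,0,0],"fingers":0.5}
    - {"dp":[0,0,0],"turn":[0,0,0],"fingers":0.5}
    - {"dp":[0,0,0],"turn":[0,0,0],"fingers":0.5}

```text
clock: 7.85
eef_pos: [593.8, -241.3, 8.7]
tcp_rot: [-3.142, -0.0, 2.234]
contact_force: [0.3, 0.1, -2.5]
opening: 0.641
grasp_force: 47.8
```

Emit:
play_rows:
  rows:
    - {"dp":[0,0,0.02],"turn":[0,0,0],"fingers":0.5}
    - {"dp":[0,0,0],"turn":[0,0,0],"fingers":0.5}
    - {"dp":[0,0,0],"turn":[0,0,0],"fingers":0.5}

```text
clock: 8.1
eef_pos: [593.9, -241.4, 8.5]
tcp_rot: [3.141, 0.0, 2.234]
contact_force: [-3.5, 1.0, 5.6]
opening: 0.643
grasp_force: 48.4
```

The force changes sign at TCP 8.5, which matches the coil underside at 6, so the coil is on the tray floor. Releasing gently.

Emit:
play_rows:
  rows:
    - {"dp":[0,0,0],"turn":[0,0,0],"fingers":0.36}
    - {"dp":[0,0,0],"turn":[0,0,0],"fingers":0.34}
    - {"dp":[0,0,0],"turn":[0,0,0],"fingers":0.3}
    - {"dp":[0,0,0],"turn":[0,0,0],"fingers":0.2}
    - {"dp":[0,0,0],"turn":[0,0,0],"fingers":0.1}
  force: 20

```text
clock: 8.52
eef_pos: [593.9, -241.3, 7.8]
tcp_rot: [3.142, 0.0, 2.234]
contact_force: [0.9, 0.4, 0.0]
opening: 0.896
grasp_force: 0.0
```

Emit:
play_rows:
  rows:
    - {"dp":[0,0,0],"turn":[0,0,0],"fingers":0.05}
    - {"dp":[0,0,-0.1],"turn":[0,0,0],"fingers":0}
    - {"dp":[0,0,-0.3],"turn":[0,0,0],"fingers":0}
    - {"dp":[0,0,-0.5],"turn":[0,0,0],"fingers":0}
    - {"dp":[0,0,-0.8],"turn":[0,0,0],"fingers":0}

```text
clock: 8.93
eef_pos: [592.1, -240.6, 75.0]
tcp_rot: [-3.139, -0.004, 2.234]
contact_force: [1.0, -0.8, -0.5]
opening: 1.0
grasp_force: 0.0
```

Emit:
play_rows:
  rows:
    - {"dp":[0,0,-0.9],"turn":[0,0,0],"fingers":0}
    - {"dp":[0,0,-0.9],"turn":[0,0,0],"fingers":0}
    - {"dp":[0,0,-0.6],"turn":[0,0,0],"fingers":0}
    - {"dp":[0,0,-0.2],"turn":[0,0,0],"fingers":0}
    - {"dp":[0,0,0],"turn":[0,0,0],"fingers":0}

```text
clock: 9.35
eef_pos: [595.3, -241.9, 183.5]
tcp_rot: [3.139, 0.005, 2.234]
contact_force: [0.4, 0.5, -0.3]
opening: 1.001
grasp_force: 0.0
```

Run:
```python
from h import *
plan([594,-241,180],2.235,1)
from rig import r
f=r.grab_frame("scene")["pixels"][100:260,170:430,::-1]
cv2.imwrite("pics/done.png",cv2.resize(f,None,fx=3,fy=3,interpolation=2))
```

```text
pos [ 595.3 -241.9  183.5] rpy [3.139 0.005 2.234] F [ 0.4  0.5 -0.3] op 1.001 gf 0.0 t 9.35
[0.039, -0.012, 0.087] [0.026, 0.046, -0.013]
```

View pics/done.png

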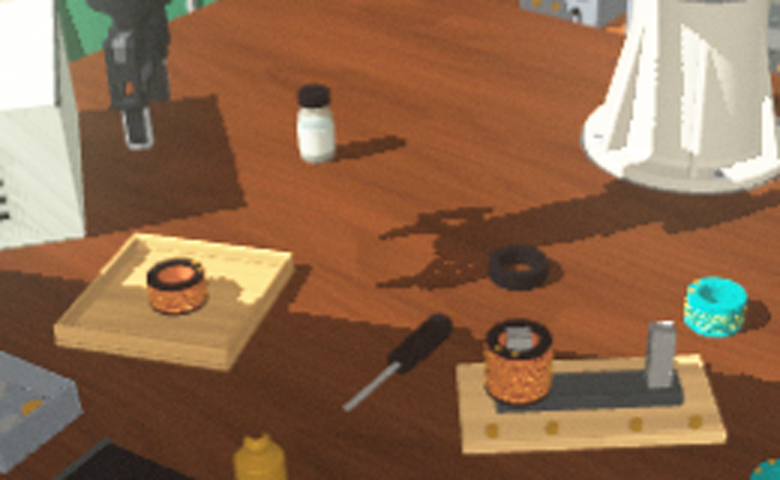

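The short coil lies flat in the tray at crop (177,287), the tall coil is still on its leg at (518,360), and the gripper is clear.

```bash
python3 -c "
from rig import r
print(r.sign_off())"
```

```text
the job is handed in; nothing more can be done
None
```

The short coil is off its leg and set down flat on the tray floor, the tall coil is still on its leg, and the job was handed in at about 9.4 s of the 35 s allowed.

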